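# Fit a splined gear to a gearhead's output shaft and hold it down for the clip

### The job

Put the gearhead's output together: first stand the loose splined shaft upright in the bore on top of the gearhead, journal end down, until its collar rests on the rim. Then take the gear, boss up, put it over the shaft, turn it until its splines mesh with the shaft's and slide it down onto the spring washer. Finally push the gear down until the spring is squeezed as far as it goes, so that the clip groove near the shaft's end comes clear of the boss, and finish like that, still gripping the gear and holding it pressed down so that somebody can push the E-clip in; do not knock the other things on the bench about.

Things in the scene. Friction and masses are not known exactly. Their poses are not given: they have to be found in the camera images.
- gearhead: Fixed aluminium planetary gearhead standing on a square 96 x 96 x 14 mm mounting flange; round body of 88 mm diameter up to 66 mm, then a steel output boss of 60 mm diameter up to 78 mm with the bore in its middle. Origin under its centre, on the bench, z up.
- bore (a point): Centre of the mouth of the gearhead's output bore, on the boss's top face, 78 mm above the bench. Plain round upright blind hole, 27 mm diameter, 34 mm deep, with a lead-in that widens it to 34 mm at the mouth. z up.
- shaft_mid (a point): Loose steel shaft, 98 mm long, 0.25 kg, upright on the bench on its journal end. On its axis, 49 mm above its lower end; z up along the axis to the clip end. Journal 25 mm diameter, foot tapered to 19 mm over 3 mm. Clip end plain, 18 mm diameter, from 70 to 98 mm above the lower end (last 3 mm tapered), clip groove at 86 to 88 mm: take it there from above. In the bore it can turn, with drag.
- shaft_collar (a point): Centre of the underside of the shaft's collar (40 mm diameter, 6 mm thick), 30 mm above the shaft's lower end. It rests on the face round the bore when the shaft is home: this point is then at bore.
- spline_top (a point): On the shaft's axis at the top of its splines, 70 mm above its lower end. Six straight splines run from 36 to 70 mm: 21 mm core, 29 mm over the splines, each 6 mm wide; one lies along this frame's x axis, the others every 60 degrees. They stand out farther than the clip end above.
- gear_mid (a point): Loose steel gear, 0.35 kg, lying on the bench boss up. On its axis, half-way up, 21 mm above its underside; z up along the axis. Toothed rim 75 mm diameter, 16 mm high; round boss 40 mm diameter from 16 to 42 mm: take it by the boss from above. With the spring squeezed fully, this point is 14 mm above shaft_mid; resting on the free spring washer 20 mm; on top of the splines, unmeshed, 42 mm.
- gear_bore (a point): Centre of the gear's bore at its underside. 32 mm wide, with six inward splines (4.4 mm wide, 23 mm between opposite ones) that go between the shaft's. They mesh when this frame's x axis is in line with that of spline_top or a multiple of 60 degrees from it, to within about 4 degrees.
- thrust_washer (a joint): Spring washer, 38 mm diameter, on a coil spring above the shaft's collar; its upper face is 48 mm above the shaft's lower end when free. Travel down in m: 0 free, 0.006 squeezed as far as it goes. Needs about 8 N to start moving, 14 N at the end; springs back when the push is taken off. The gear's weight alone does not move it.
- old_bearing: Bystander: steel ball bearing of 52 mm diameter, 15 mm high, lying flat. Origin under its centre.
- spanner: Bystander: combination spanner, 34 x 196 x 8 mm, lying flat. Origin under its centre.
- allen_key: Bystander: black hex key, 34 x 96 x 8 mm, lying flat. Origin under its centre.
- tape_measure: Bystander: tape measure, 37 x 81 x 62 mm. Origin under its centre.
- bit_case: Bystander: grey plastic case, 55 x 74 x 38 mm. Origin under its centre.
- marker: Bystander: marker pen, 15 x 136 x 16 mm, lying flat. Origin under its centre.
Not all that is in view belongs to the job. Leave any red look-alike of the part that bears gear_mid alone.

How it is judged:
By the outcome, as a careful person would: the job done as asked, in the order asked, and still so for the second after the job is handed in, while the arm keeps its last pose, push and grip.
It also fails if it takes over 53 s, if anything falls off the work surface, if the arm or the gripper's body presses on something with over 40 N, if the wrist force passes 120 N, or if a joint passes its speed limit or range.

### The arm

A 7-joint arm with a two-finger parallel gripper is mounted at the origin on the work surface; the furniture and walls round the work are solid. World frame = base frame: x ahead of the robot, y to its left, z up, the work surface at z = 0. Lengths are in m, angles in rad, forces in N, time in s.
With the tool pointing down it reaches from about 0.375 to 0.925 m from the base axis. Payload 3.1 kg.
Tool frame: the origin (TCP) lies midway between the tips of the shut fingers; the grasp point (between the pads) lies 19 mm behind it (manip.pinch_z is the distance from the TCP to the grasp point, in m); z points along the fingers, y is the direction in which the jaws open and shut (so a half turn about z gives the same grasp; the last joint's range is limited). The gripper opens to 85 mm and grips with 20 to 120 N. Pads are 22 mm wide; open, the fingers measure 114 mm over their backs; the gripper's body (76 mm by 85 mm) begins 54 mm behind the grasp point. The pads swing forward as they close: fully open they stand 13 mm farther back than shut.
Start: joints at [-1.349, 0.383, 0.044, 1.598, -0.018, 1.161, -0.05], TCP at [0.204, 0.617, 0.231] pointing down, gripper open.
Joint ranges: [-2.61, 2.61], [-0.41, 2.15], [-1.48, 1.57], [0, 2.5], [-1.57, 4.71], [0.05, 1.97], [-2.85, 2.85]. Speed limits (rad/s): [2.79, 2.79, 3.14, 3.14, 3.14, 3.14, 3.14].

### API

Orientations are given as a unit quaternion [x, y, z, w].
In Python, from cell import manip gives the robot as it stands.
- The arm moves only by the shell command python3 -m inch 'ROWS' [OPENING]. ROWS is JSON, a list of rows, each an object with "dp": the shift along the tool's x, y, z in cm, a list of three; "yaw": the turn about the tool's z in degrees. In form: [{"dp": [x, y, z], "yaw": yaw}, ...]. A call has 1 to 8 rows; each row shifts and turns the commanded pose from where the row before left it, along the tool's axes as they then stand; what a row does not reach is not made up. A row lasts 1/10 s, in which the tool goes at most 50 mm and 8.59 degrees, less where a joint would pass 70% of its speed; a pose out of reach is approached as far as the arm can. A call with a gripper value outside its range is refused whole. OPENING is the opening, from -1 (shut) to 1 (fully open), set as the call begins (- or left out, the last holds). The fingers move at their own pace and stop on an object; the grip force is fixed at half the most. Time passes only in rows, so rows that do not move let the fingers close. It gives the time, the measured TCP pose, the force and the opening at its end, in the units of the state.
- manip.get_obs(): the state, without advancing time (a new reading comes with each control period).
- manip.snapshot(name): name is "side" or "top"; returns the picture (384x512x3 uint8, red, green, blue); there is no depth.
- manip.camera_info(name): a dict with "fovy" (degrees; the focal length in pixels is half the picture's height over the tangent of half this angle, whatever the lens; pixels are square), "cx", "cy" (the principal point, pixels), "D" ([k1, k2, p1, p2, k3] as OpenCV has them; the pictures are not rectified), "pose" (4x4, takes a point from camera to world coordinates). Camera axes: x right, y down, z forward; pixel columns grow to the right and rows downward; lengths in m; the calibration is good to about 2 mm. A picture is of the moment at which its call begins. camera_info takes no time and is no camera call.
- manip.job_done(): hands the job in, once; it reports no verdict.
Trained networks look in the newest picture that a camera, given by its name, has taken for a name from the list of things; names that differ only in an ending like _2 or _b are one class to them, and where a whole thing is asked for, a point or a joint stands for the part that bears it (a point fixed in the world has none). Each returns a list of dicts, best first, with "p" (0 to 1); they miss things now and then, are a little off and sometimes report something else, mostly with a low value. They report only what shows in the picture. A call takes as long as a camera call. They do not tell look-alikes from the thing itself.
- manip.find_in(camera, target): "extent" ([centre column, centre row, width, height] in pixels, round what is visible of it).
- manip.mark_of(camera, target): "uv" ([column, row] in pixels: a listed point, or the origin of a listed thing).
The state is a dict: "time_s": time; "joint_pos": joint angles; "qd": joint speeds; "tau": joint torques, N m; "eef_pos": TCP position; "orientation": TCP orientation; "wrist_force": force on the tool from outside, world axes, zero at the start; "wrist_torque": the same for the moment, N m; "finger_gap": finger opening in m.
Only numpy, scipy, OpenCV 4.12 (cv2) and the standard library are available. Lean on these libraries where they do the work, as an engineer would, in place of code of your own. Each camera call takes 0.05 s, during which the arm holds its last target. There are 200 camera calls.

## Working session

There is one attempt and no reset: what is moved stays moved. The work goes in short steps, Python scripts to look and compute and a shell command to move; the robot and the scene stay as the last step left them, time stands still between calls to the robot, and variables do not carry over. Pictures are saved under pics/ and viewed, on a budget of 10 in all, crops included, one or two more only if the job needs it, and the job is handed in when it is done.

```bash
mkdir -p pics; ls
cat > h.py <<'E'
import numpy as np, cv2
from cell import manip
def K(c):
    i=manip.camera_info(c); f=192/np.tan(np.radians(i["fovy"])/2)
    return np.array([[f,0,i["cx"]],[0,f,i["cy"]],[0,0,1.]]),np.array(i["D"],float),np.array(i["pose"])
def ray(c,uv):
    k,D,P=K(c); n=cv2.undistortPoints(np.array([[uv]],float),k,D)[0,0]
    d=P[:3,:3]@np.array([n[0],n[1],1]); return P[:3,3],d
def atz(c,uv,z):
    o,d=ray(c,uv); return o+d*(z-o[2])/d[2]
def proj(c,p):
    k,D,P=K(c); T=np.linalg.inv(P); r,_=cv2.Rodrigues(T[:3,:3])
    return cv2.projectPoints(np.array(p,float).reshape(-1,1,3),r,T[:3,3],k,D)[0][:,0]
def tri(uv1,uv2,c1="top",c2="side"):
    A=[];b=[]
    for c,uv in((c1,uv1),(c2,uv2)):
        o,d=ray(c,uv); d/=np.linalg.norm(d); M=np.eye(3)-np.outer(d,d); A.append(M); b.append(M@o)
    return np.linalg.lstsq(np.vstack(A),np.hstack(b),rcond=None)[0]
def snap(c,name=None):
    im=manip.snapshot(c)
    if name: cv2.imwrite(f"pics/{name}.png",im[:,:,::-1])
    return im
E
python3 - <<'E'
from h import *
a=snap("top");b=snap("side")
cv2.imwrite("pics/a.png",cv2.resize(np.vstack([a,b]),None,fx=.78,fy=.78,interpolation=cv2.INTER_AREA)[:,:,::-1])
cv2.imwrite("pics/top.png",a[:,:,::-1]);cv2.imwrite("pics/side.png",b[:,:,::-1])
for c in("top","side"):
    print(c,np.round(manip.camera_info(c)["pose"],3).tolist(),manip.camera_info(c)["fovy"])
    for t,z in(("bore",.078),("gearhead",0),("shaft_mid",.049),("shaft_collar",.03),("spline_top",.07),("gear_mid",.021),("gear_bore",0)):
        for r in manip.mark_of(c,t)[:3]: print(t,np.round(r["uv"],1),round(r["p"],2),np.round(atz(c,r["uv"],z),4))
o=manip.get_obs();print(o["time_s"],o["eef_pos"],o["orientation"],o["wrist_force"],o["finger_gap"],manip.pinch_z)
E
```

```text
pics
top [[0.022, -0.986, 0.163, 0.347], [-0.999, -0.026, -0.026, -0.294], [0.03, -0.162, -0.986, 0.97], [0.0, 0.0, 0.0, 1.0]] 46.04294639960297
bore [186.8 204.7] 0.94 [ 0.4749 -0.1801  0.078 ]
gearhead [332.2 204.3] 0.51 [ 0.4952 -0.486   0.    ]
shaft_mid [262.  148.4] 0.84 [ 0.6028 -0.3284  0.049 ]
shaft_collar [266.8 151.2] 0.87 [ 0.6021 -0.3395  0.03  ]
shaft_collar [249.1 109.9] 0.5 [ 0.6937 -0.2993  0.03  ]
spline_top [268.7 143.6] 0.52 [ 0.6076 -0.3412  0.07  ]
gear_mid [263.2 243.6] 0.82 [ 0.4049 -0.336   0.021 ]
gear_mid [249.9 304.1] 0.8 [ 0.2807 -0.3111  0.021 ]
gear_mid [332.2 202.4] 0.35 [ 0.4961 -0.4818  0.021 ]
gear_bore [262.7 245.1] 0.83 [ 0.403  -0.3359  0.    ]
gear_bore [251.2 302.2] 0.81 [ 0.2832 -0.3141  0.    ]
side [[-0.997, 0.049, -0.052, 0.558], [0.067, 0.377, -0.924, 0.489], [-0.025, -0.925, -0.379, 0.393], [0.0, 0.0, 0.0, 1.0]] 55.04832248380135
bore [273.4 201. ] 0.78 [ 0.4825 -0.1827  0.078 ]
gearhead [273.7 238.5] 0.6 [ 0.484  -0.1669  0.    ]
shaft_mid [217.3 186.5] 0.89 [ 0.6016 -0.3443  0.049 ]
shaft_collar [219.3 191.4] 0.72 [ 0.5982 -0.3578  0.03  ]
spline_top [214.8 178.5] 0.79 [ 0.6064 -0.3449  0.07  ]
gear_mid [299.1 190.2] 0.96 [ 0.3967 -0.361   0.021 ]
gear_mid [347.2 197. ] 0.67 [ 0.2882 -0.3049  0.021 ]
gear_bore [301.6 198.7] 0.88 [ 0.391  -0.3542  0.    ]
gear_bore [346.  206.1] 0.7 [ 0.2918 -0.298   0.    ]
0.8 [0.20428978 0.61709752 0.23131956] [ 1.59162396e-01  9.87252414e-01  5.10275033e-05 -1.72154179e-05] [ 0.07355834 -0.47790997 -0.60219264] 0.08539942792567888 0.0187
```

View pics/top.png

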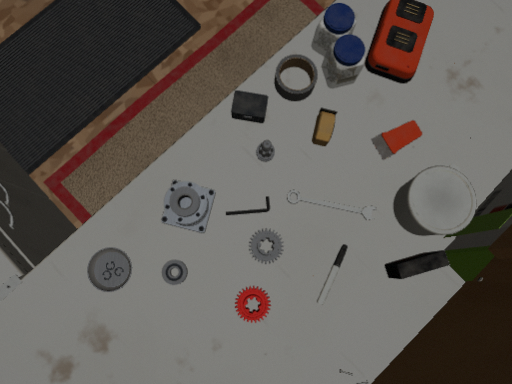

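View pics/side.png

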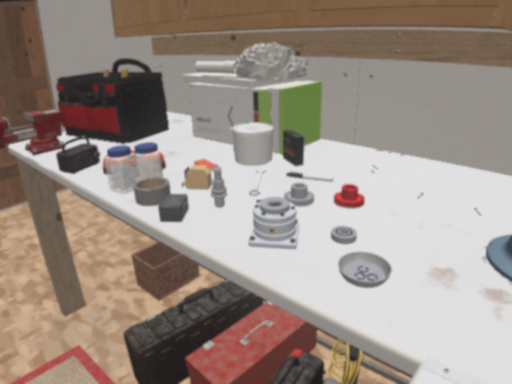

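The top view shows the gearhead at (186,203), the shaft at (265,150), the grey gear at (266,246) and its red look-alike at (253,304). The side view shows the same layout, with the shaft at (218,187) and the gear at (299,192). I'll crop closer to refine these.

Run:
```python
from h import *
a=cv2.imread("pics/top.png");b=cv2.imread("pics/side.png")
def circ(c,p,r):
    t=np.linspace(0,2*np.pi,60); return proj(c,[[p[0]+r*np.cos(x),p[1]+r*np.sin(x),p[2]] for x in t])
def crop(im,c,u,v,w,s,cs):
    m=cv2.resize(im[v-w:v+w,u-w:u+w],None,fx=s,fy=s,interpolation=cv2.INTER_CUBIC)
    for q in cs:
        pts=((circ(c,*q)-[u-w,v-w]+.5)*s-.5); cv2.polylines(m,[np.int32(pts*8)],True,(0,255,255),1,cv2.LINE_AA,3)
    return m
Bt=(.4749,-.1801);S=(.6035,-.334);G=(.404,-.336)
B=[((*Bt,.078),.030),((*Bt,.066),.044)]
Sh=[((*S,.030),.020),((*S,.098),.009)]
Ge=[((*G,.016),.0375),((*G,.042),.020)]
rows=[np.hstack([crop(im,c,*uv,w,264//(2*w),q) for uv,q in zip(uvs,(B,Sh,Ge))]) for im,c,uvs,w in((a,"top",((186,204),(265,148),(264,245)),33),(b,"side",((274,215),(218,187),(299,192)),33))]
cv2.imwrite("pics/b.png",np.vstack(rows))
for t in("gear_mid","shaft_mid","gearhead"):
  for c in("top","side"): print(t,c,[(np.round(r["extent"],1),round(r["p"],2)) for r in manip.find_in(c,t)[:2]])
g=lambda c,t:manip.mark_of(c,t)[0]["uv"]
for t in("bore","shaft_mid","shaft_collar","spline_top","gear_mid","gear_bore"): print(t,np.round(tri(g("top",t),g("side",t)),4))
```

```text
gear_mid top [(array([266.9, 245.3,  33.6,  32.7]), 0.66), (array([252.2, 304.2,  34.7,  34.4]), 0.6)]
gear_mid side [(array([350.4, 197.2,  30.6,  25.1]), 0.96), (array([298.6, 195.2,  30.8,  25.3]), 0.61)]
shaft_mid top [(array([266.4, 148.8,  21.1,  25.5]), 0.62), (array([252.1, 104.2,  35.1,  33.5]), 0.37)]
shaft_mid side [(array([218.1, 187.7,  18.9,  38.7]), 0.7)]
gearhead top [(array([187.2, 205.7,  58. ,  53.4]), 0.76), (array([267.1, 147.6,  23.8,  24.1]), 0.71)]
gearhead side [(array([274.3, 223.2,  52. ,  54.2]), 0.74)]
bore [ 0.4788 -0.1807  0.0782]
shaft_mid [ 0.6008 -0.3281  0.0557]
shaft_collar [ 0.5985 -0.339   0.0384]
spline_top [ 0.6066 -0.3411  0.0716]
gear_mid [ 0.4029 -0.3352  0.0325]
gear_bore [ 0.3987 -0.3346  0.0098]
```

View pics/b.png

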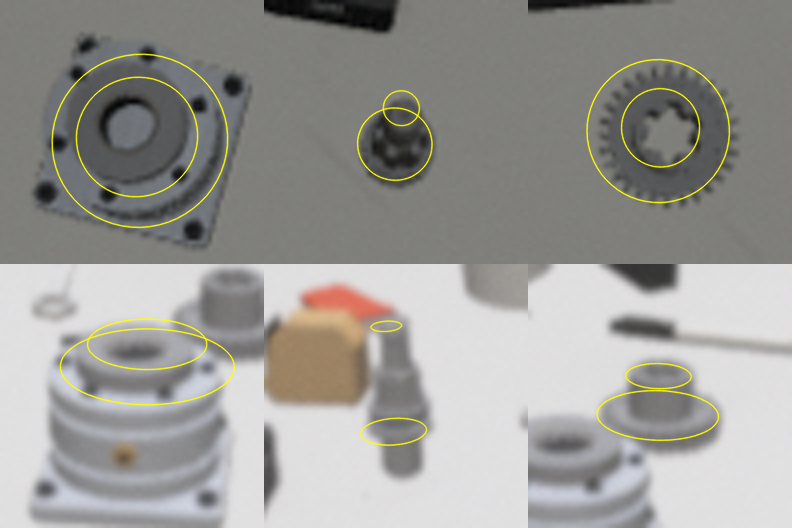

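The crops show three offsets against the overlays:
- **Boss:** its centre is at top pixel (185.5,201.6), about 3 px off the network mark.
- **Gear:** the rim centre is at about (265.5,244.7).
- **Shaft:** the overlay fits well.

I'll refine these in both views while travelling.

```bash
python3 - <<'E'
from h import *
p=lambda i,j,x,y,uv:(uv[0]-33+((x-264*i)+.5)/4-.5, uv[1]-33+((y-264*j)+.5)/4-.5)
for n,i,x,y,uv,z in(("bore",0,131.5,124,(186,204),.078),("rim",2,667.5,132,(264,245),.016),("collar",1,397,144,(265,148),.033),("tip",1,397,110,(265,148),.098)):
    print(n,np.round(atz("top",p(i,0,x,y,uv),z),4))
for n,i,x,y,uv,z in(("bore",0,141,342,(274,215),.078),("gboss",2,660,370,(299,192),.042),("tip",1,393,321,(218,187),.098)):
    print(n,np.round(atz("side",p(i,1,x,y,uv),z),4))
E
python3 -m inch '[{"dp":[-3.2,-3.7,0],"yaw":0},{"dp":[-3.2,-3.7,0],"yaw":0},{"dp":[-3.2,-3.7,0],"yaw":0},{"dp":[-3.2,-3.7,0],"yaw":0},{"dp":[-3.2,-3.7,0],"yaw":0},{"dp":[-3.2,-3.7,0],"yaw":0},{"dp":[-3.2,-3.7,0],"yaw":0},{"dp":[-3.2,-3.7,0],"yaw":0}]' 0
```

```text
bore [ 0.481  -0.1773  0.078 ]
rim [ 0.4032 -0.3411  0.016 ]
collar [ 0.6025 -0.3352  0.033 ]
tip [ 0.6023 -0.3321  0.098 ]
bore [ 0.4776 -0.1815  0.078 ]
gboss [ 0.4013 -0.3444  0.042 ]
tip [ 0.5995 -0.342   0.098 ]
time_s: 2.5
eef_pos: [0.3549, 0.2538, 0.2317]
orientation: [0.159, 0.987, 0.001, 0.0]
wrist_force: [1.6, -0.4, -0.3]
finger_gap: 0.0429
```

```bash
python3 -m inch '[{"dp":[-3.23,-3.71,0],"yaw":0},{"dp":[-3.23,-3.71,0],"yaw":0},{"dp":[-3.23,-3.71,0],"yaw":0},{"dp":[-3.23,-3.71,0],"yaw":0},{"dp":[-3.23,-3.71,0],"yaw":0},{"dp":[-3.23,-3.71,0],"yaw":0},{"dp":[-3.23,-3.71,0],"yaw":0},{"dp":[-3.23,-3.71,0],"yaw":0}]'
python3 -m inch '[{"dp":[-3.23,-3.71,1],"yaw":0},{"dp":[-3.23,-3.71,1],"yaw":0},{"dp":[-3.23,-3.71,1],"yaw":0},{"dp":[-3.23,-3.71,1],"yaw":0},{"dp":[-3.23,-3.71,1],"yaw":0},{"dp":[0,0,1],"yaw":8},{"dp":[0,0,1],"yaw":8},{"dp":[0,0,0.5],"yaw":8}]'
python3 - <<'E'
from h import *
a=snap("top");b=snap("side")
o=manip.get_obs();e=np.array(o["eef_pos"]);print(e,o["joint_pos"])
m=[]
for im,c in((a,"top"),(b,"side")):
    im=im.copy(); u,v=np.int32(proj(c,[.602,-.336,.11])[0])
    x=cv2.resize(im[v-50:v+50,u-50:u+50],None,fx=4,fy=4,interpolation=cv2.INTER_CUBIC)
    q=(proj(c,[e,[.602,-.336,.098]])-[u-50,v-50]+.5)*4
    for r,col in zip(q,((255,0,0),(0,255,0))): cv2.drawMarker(x,tuple(np.int32(r)),col,0,14,1)
    m.append(x)
cv2.imwrite("pics/c.png",np.hstack(m)[:,:,::-1])
E
```

```text
time_s: 3.3
eef_pos: [0.507, -0.1091, 0.2319]
orientation: [0.159, 0.987, 0.001, 0.001]
wrist_force: [1.1, 1.3, 0.7]
finger_gap: 0.043
time_s: 4.1
eef_pos: [0.6005, -0.3337, 0.1549]
orientation: [0.364, 0.931, 0.0, -0.001]
wrist_force: [-0.2, -0.0, -0.2]
finger_gap: 0.043
[ 0.60057588 -0.33260797  0.15484029] [-0.11452599  0.65053309  0.80283793  1.59211629 -0.50424628  1.12028543
  1.64461397]
```

View pics/c.png

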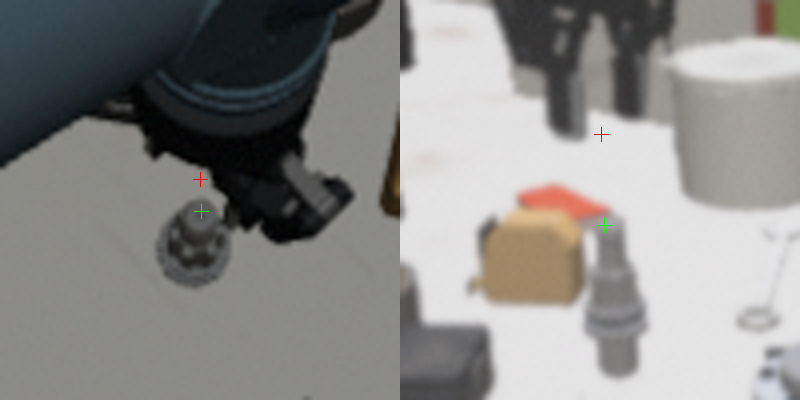

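The top crop shows the shaft tip at (203,207), on the green marker. The fingers straddle the red TCP marker in both views, so I'm going down to grip.

```bash
python3 -m inch '[{"dp":[-0.38,-0.34,1],"yaw":8},{"dp":[0,0,2],"yaw":0},{"dp":[0,0,2],"yaw":0},{"dp":[0,0,1.5],"yaw":0},{"dp":[0,0,1],"yaw":0},{"dp":[0,0,0.6],"yaw":0},{"dp":[0,0,0],"yaw":0}]'
python3 -m inch '[{"dp":[0,0,0],"yaw":0},{"dp":[0,0,0],"yaw":0},{"dp":[0,0,0],"yaw":0},{"dp":[0,0,0],"yaw":0},{"dp":[0,0,0],"yaw":0}]' -1
python3 -c "
from h import *
print(manip.get_obs()['joint_pos'],manip.get_obs()['eef_pos'])"
```

```text
time_s: 4.9
eef_pos: [0.601, -0.3381, 0.0745]
orientation: [0.425, 0.905, 0.0, -0.001]
wrist_force: [0.3, -0.8, 0.2]
finger_gap: 0.0423
time_s: 5.4
eef_pos: [0.6023, -0.339, 0.0767]
orientation: [0.425, 0.905, -0.0, 0.001]
wrist_force: [0.2, -0.7, 3.7]
finger_gap: 0.0153
[-0.08419948  0.75226498  0.77124274  1.62631802 -0.59720614  1.01042103
  1.57127113] [ 0.60229006 -0.33903712  0.07671675]
```

```bash
python3 -m inch '[{"dp":[0,0,0],"yaw":0},{"dp":[0,0,0],"yaw":0}]'
python3 - <<'E'
from h import *
a=snap("top");b=snap("side")
o=manip.get_obs();e=np.array(o["eef_pos"]);print(e,o["finger_gap"])
m=[]
for im,c in((a,"top"),(b,"side")):
    u,v=np.int32(proj(c,[.602,-.336,.08])[0])
    m.append(cv2.resize(im[v-35:v+35,u-35:u+35],None,fx=5.7,fy=5.7,interpolation=cv2.INTER_CUBIC))
cv2.imwrite("pics/d.png",np.hstack(m)[:,:,::-1])
E
```

```text
time_s: 5.6
eef_pos: [0.6023, -0.3391, 0.0767]
orientation: [0.425, 0.905, -0.0, 0.001]
wrist_force: [-0.2, 0.7, 5.5]
finger_gap: 0.0153
[ 0.60229686 -0.33907061  0.07667691] 0.015203857981669426
```

View pics/d.png

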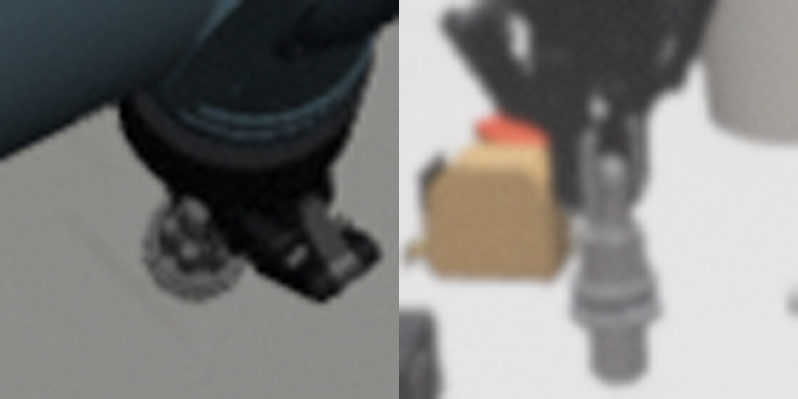

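In the side crop the shaft tip, at (607,160), sits in front of the fingers. With the gap at 15.3 mm and 5 N upward, it's held at the pad edge (off along +tool x) and the fingertips are resting on the splines. I'll release, lift a little and re-measure.

```bash
python3 -m inch '[{"dp":[0,0,0],"yaw":0},{"dp":[0,0,0],"yaw":0},{"dp":[0,0,0],"yaw":0},{"dp":[0,0,-0.5],"yaw":0}]' 0
python3 - <<'E'
from h import *
a=snap("top","t2");b=snap("side","s2")
o=manip.get_obs();e=np.array(o["eef_pos"]);print(e,o["finger_gap"])
for t,z in(("shaft_mid",.049),("shaft_collar",.03),("spline_top",.07)):
  for c in("top","side"):
    for r in manip.mark_of(c,t)[:2]: print(t,c,np.round(r["uv"],1),round(r["p"],2),np.round(atz(c,r["uv"],z),4))
m=[]
S=np.array([.595,-.331])
for im,c in((a,"top"),(b,"side")):
    u,v=np.int32(proj(c,[*S,.07])[0])
    x=cv2.resize(im[v-33:v+33,u-33:u+33],None,fx=6,fy=6,interpolation=cv2.INTER_CUBIC)
    t=np.linspace(0,6.28,50)
    for z,r in((.036,.02),(.030,.02),(.095,.009),(.0,.0095)):
        q=(proj(c,[[S[0]+r*np.cos(i),S[1]+r*np.sin(i),z] for i in t])-[u-33,v-33]+.5)*6
        cv2.polylines(x,[np.int32(q)],True,(255,255,0),1)
    m.append(x)
cv2.imwrite("pics/e.png",np.hstack(m)[:,:,::-1])
E
```

```text
time_s: 6.1
eef_pos: [0.6004, -0.3376, 0.0791]
orientation: [0.425, 0.905, 0.0, -0.002]
wrist_force: [0.0, 0.1, 0.0]
finger_gap: 0.043
[ 0.60169945 -0.33871785  0.08100731] 0.04262831475296166
shaft_mid top [264.8 146.8] 0.79 [ 0.6064 -0.3342  0.049 ]
shaft_mid top [176.8 273.2] 0.52 [ 0.3401 -0.1629  0.049 ]
shaft_mid side [217.1 189.1] 0.9 [ 0.6017 -0.3281  0.049 ]
shaft_collar top [265.9 153.9] 0.47 [ 0.5961 -0.3377  0.03  ]
shaft_collar side [219.5 194.4] 0.77 [ 0.5973 -0.3391  0.03  ]
spline_top top [270.2 139.9] 0.49 [ 0.6155 -0.3442  0.07  ]
spline_top side [217.  179.9] 0.96 [ 0.6008 -0.3349  0.07  ]
```

View pics/e.png

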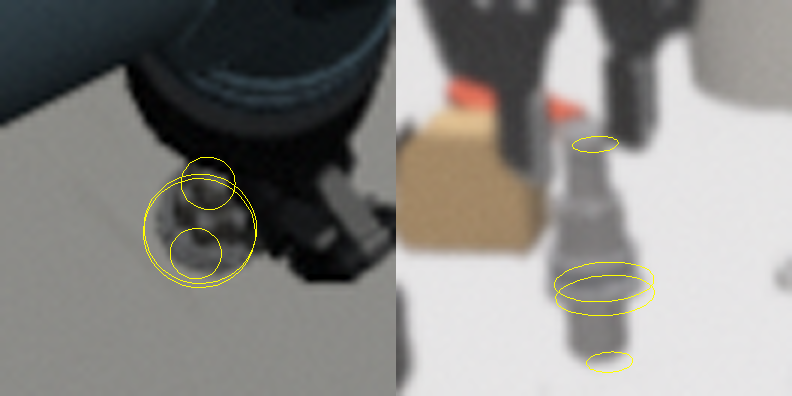

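The shaft axis is at about (0.5955,-0.3315). That puts it roughly 10 mm off the TCP along +tool x, as the fingers at (525,175) and (630,145) against the shaft at (588,165) confirm. I'll shift by that much and regrip.

```bash
python3 -m inch '[{"dp":[0.5,0,0],"yaw":0},{"dp":[0.5,0,0],"yaw":0},{"dp":[0,0,0.2],"yaw":0},{"dp":[0,0,0],"yaw":0}]'
python3 -m inch '[{"dp":[0,0,0],"yaw":0},{"dp":[0,0,0],"yaw":0},{"dp":[0,0,0],"yaw":0},{"dp":[0,0,0],"yaw":0}]' -1
python3 -m inch '[{"dp":[0,0,0],"yaw":0},{"dp":[0,0,0],"yaw":0}]'
```

```text
time_s: 6.9
eef_pos: [0.5948, -0.3302, 0.0781]
orientation: [0.425, 0.905, 0.0, -0.0]
wrist_force: [-0.1, -0.1, -0.8]
finger_gap: 0.0427
time_s: 7.3
eef_pos: [0.5954, -0.331, 0.0787]
orientation: [0.425, 0.905, -0.0, 0.0]
wrist_force: [-0.2, -0.3, 0.7]
finger_gap: 0.0155
time_s: 7.5
eef_pos: [0.5954, -0.3309, 0.0787]
orientation: [0.425, 0.905, -0.0, 0.0]
wrist_force: [0.3, -0.1, 0.7]
finger_gap: 0.0157
```

```bash
python3 -m inch '[{"dp":[0,0,-1],"yaw":0},{"dp":[0,0,-2],"yaw":0},{"dp":[0,0,-2],"yaw":0},{"dp":[0,0,-2],"yaw":0},{"dp":[0,0,0],"yaw":0}]'
python3 - <<'E'
from h import *
a=snap("top","t3");b=snap("side","s3")
o=manip.get_obs();e=np.array(o["eef_pos"]);print(e,o["finger_gap"],o["wrist_force"],o["wrist_torque"])
m=[]
for im,c in((a,"top"),(b,"side")):
    p=[[e[0],e[1],e[2]-.078+z] for z in(.098,.070,.036,.0)]
    u,v=np.int32(proj(c,p)[1])
    x=cv2.resize(im[v-38:v+38,u-38:u+38],None,fx=5.2,fy=5.2,interpolation=cv2.INTER_CUBIC)
    for r in (proj(c,p)-[u-38,v-38]+.5)*5.2: cv2.drawMarker(x,tuple(np.int32(r)),(255,255,0),0,8,1)
    m.append(x)
cv2.imwrite("pics/f.png",np.hstack(m)[:,:,::-1])
E
```

```text
time_s: 8.0
eef_pos: [0.5975, -0.3332, 0.1541]
orientation: [0.425, 0.905, -0.0, 0.005]
wrist_force: [0.5, -1.3, -3.2]
finger_gap: 0.0154
[ 0.59556696 -0.33116912  0.14995322] 0.015257793912243703 [-0.63426651 -0.0773402  -3.36739314] [ 0.00321961 -0.0067559   0.00558289]
```

View pics/f.png

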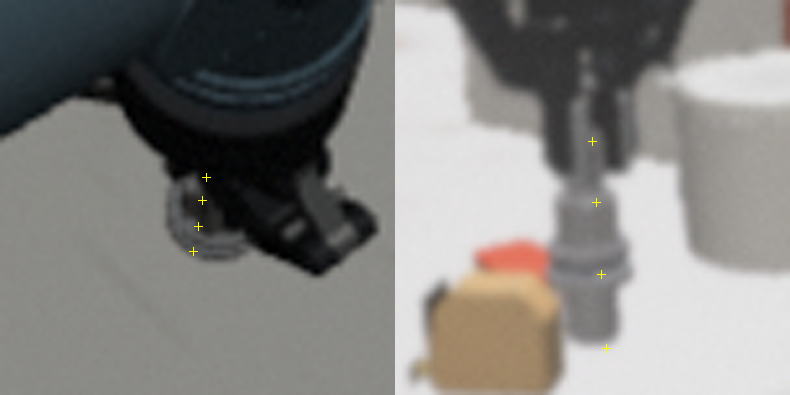

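The shaft is gripped upright and lifted: weight reads −3 N, and the collar is at (208,222) in the top crop and (588,262) in the side crop. Now I'm carrying it over the bore.

```bash
python3 -m inch '[{"dp":[0,0,-2],"yaw":0},{"dp":[2,0,-1.5],"yaw":0},{"dp":[3.5,0.2,0],"yaw":0},{"dp":[4,0.2,0],"yaw":0},{"dp":[4,0.2,0],"yaw":0},{"dp":[3.5,0.2,0],"yaw":0},{"dp":[2.7,0.1,0],"yaw":0},{"dp":[0,0,0],"yaw":0}]'
python3 - <<'E'
from h import *
manip.get_obs()
a=snap("top","t4");b=snap("side","s4")
o=manip.get_obs();e=np.array(o["eef_pos"]);print(e,o["finger_gap"],o["wrist_force"],o["joint_pos"])
m=[]
for im,c in((a,"top"),(b,"side")):
    p=[[e[0],e[1],e[2]-.078+z] for z in(.098,.070,.036,.0)]+[[.480,-.179,.078]]
    u,v=np.int32(proj(c,p)[3])
    x=cv2.resize(im[v-38:v+38,u-38:u+38],None,fx=5.2,fy=5.2,interpolation=cv2.INTER_CUBIC)
    for r in (proj(c,p)-[u-38,v-38]+.5)*5.2: cv2.drawMarker(x,tuple(np.int32(r)),(255,255,0),0,8,1)
    m.append(x)
cv2.imwrite("pics/g.png",np.hstack(m)[:,:,::-1])
E
```

```text
time_s: 8.9
eef_pos: [0.4724, -0.1685, 0.1811]
orientation: [0.423, 0.906, 0.002, -0.004]
wrist_force: [-0.1, -0.1, -2.5]
finger_gap: 0.0155
[ 0.47561906 -0.17245116  0.18287505] 0.015215357828122063 [ 0.98970919 -0.4612005  -1.86378215] [-0.63101476  0.25440664  1.02043269  2.02205301 -0.25851655  1.00071027
  1.21068596]
```

View pics/g.png

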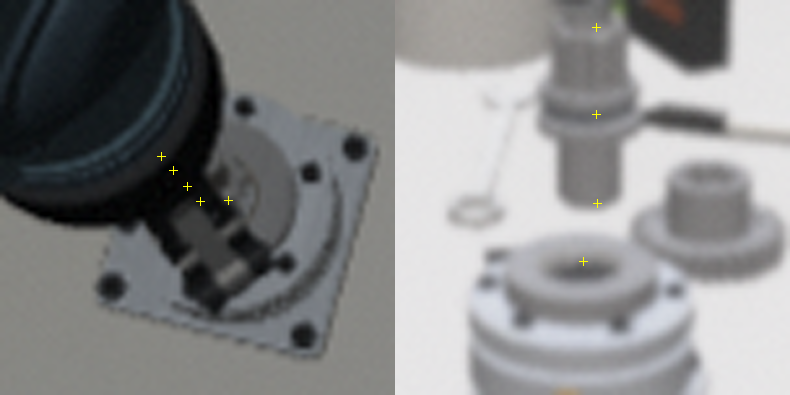

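Side crop: the shaft foot is at (590,200) and the bore mouth at (582,263), so lowered straight it would land about 3 mm short in x and 4 mm off in y. I'll correct that and start down.

```bash
python3 -m inch '[{"dp":[-0.45,0.1,0],"yaw":0},{"dp":[0,0,0.5],"yaw":0},{"dp":[0,0,1],"yaw":0},{"dp":[0,0,0.5],"yaw":0},{"dp":[0,0,0],"yaw":0}]'
python3 -m inch '[{"dp":[0,0,0.5],"yaw":0},{"dp":[0,0,0.5],"yaw":0},{"dp":[0,0,0.5],"yaw":0},{"dp":[0,0,0],"yaw":0}]'
```

```text
time_s: 9.5
eef_pos: [0.4786, -0.1764, 0.1619]
orientation: [0.426, 0.905, -0.001, -0.002]
wrist_force: [-0.8, -0.3, -2.6]
finger_gap: 0.015
time_s: 9.9
eef_pos: [0.4804, -0.174, 0.1485]
orientation: [0.425, 0.905, 0.002, -0.001]
wrist_force: [-0.3, 4.1, -1.5]
finger_gap: 0.0158
```

```bash
python3 -m inch '[{"dp":[0.1,0.2,0],"yaw":0},{"dp":[0,0,0.4],"yaw":0},{"dp":[0,0,0.4],"yaw":0},{"dp":[0,0,0],"yaw":0}]'
```

```text
time_s: 10.3
eef_pos: [0.4801, -0.1732, 0.1394]
orientation: [0.425, 0.905, 0.0, -0.001]
wrist_force: [-0.6, 3.3, -4.3]
finger_gap: 0.0155
```

Going in well, with 13 mm left. Continuing down to the collar.

```bash
python3 -m inch '[{"dp":[0,0.1,0.4],"yaw":0},{"dp":[0,0,0.4],"yaw":0},{"dp":[0,0,0.3],"yaw":0},{"dp":[0,0,0],"yaw":0}]'
python3 -m inch '[{"dp":[0,0,0.3],"yaw":0},{"dp":[0,0,0.2],"yaw":0},{"dp":[0,0,0],"yaw":0}]'
```

```text
time_s: 10.7
eef_pos: [0.4807, -0.173, 0.1285]
orientation: [0.425, 0.905, -0.0, -0.001]
wrist_force: [-2.6, 2.9, -4.2]
finger_gap: 0.0155
time_s: 11.0
eef_pos: [0.482, -0.1737, 0.1274]
orientation: [0.425, 0.905, 0.001, -0.001]
wrist_force: [-9.4, 7.8, 21.7]
finger_gap: 0.0155
```

The shaft is seated: stopped at TCP z=0.1274 with 22 N, as predicted for the collar on the rim. Releasing, then on to the gear.

```bash
python3 -m inch '[{"dp":[0,0,-0.2],"yaw":0},{"dp":[0,0,0],"yaw":0},{"dp":[0,0,0],"yaw":0},{"dp":[0,0,-1],"yaw":0},{"dp":[0,0,-2],"yaw":0},{"dp":[0,0,-2],"yaw":0},{"dp":[-2,-4,0],"yaw":0},{"dp":[-2,-4.4,0],"yaw":0}]' 0
python3 -m inch '[{"dp":[-2,-4.4,2],"yaw":0},{"dp":[-1.9,-4,2],"yaw":0},{"dp":[0,0,2],"yaw":0},{"dp":[0,0,0],"yaw":0},{"dp":[0,0,0],"yaw":0}]' 0.8
python3 - <<'E'
from h import *
a=snap("top","t5");b=snap("side","s5")
o=manip.get_obs();e=np.array(o["eef_pos"]);print(e,o["finger_gap"],o["wrist_force"],o["joint_pos"])
m=[]
for im,c in((a,"top"),(b,"side")):
    p=[e,[e[0],e[1],.042],[e[0],e[1],.016]]
    u,v=np.int32(proj(c,p)[1])
    x=cv2.resize(im[v-50:v+50,u-50:u+50],None,fx=4,fy=4,interpolation=cv2.INTER_CUBIC)
    for r in (proj(c,p)-[u-50,v-50]+.5)*4: cv2.drawMarker(x,tuple(np.int32(r)),(255,255,0),0,8,1)
    m.append(x)
cv2.imwrite("pics/i.png",np.hstack(m)[:,:,::-1])
E
```

```text
time_s: 11.8
eef_pos: [0.4449, -0.2576, 0.178]
orientation: [0.422, 0.907, 0.0, 0.002]
wrist_force: [0.0, -1.1, 0.0]
finger_gap: 0.0426
time_s: 12.3
eef_pos: [0.404, -0.3394, 0.1176]
orientation: [0.425, 0.905, -0.0, -0.0]
wrist_force: [0.3, -0.8, 0.7]
finger_gap: 0.077
[ 0.40541811 -0.33910891  0.11838821] 0.07664336828319299 [ 1.20996201  0.06327886 -0.30517303] [-0.16932565  0.43038937  0.94316059  2.0200179  -0.44422076  0.90639409
  1.7079525 ]
```

View pics/i.png

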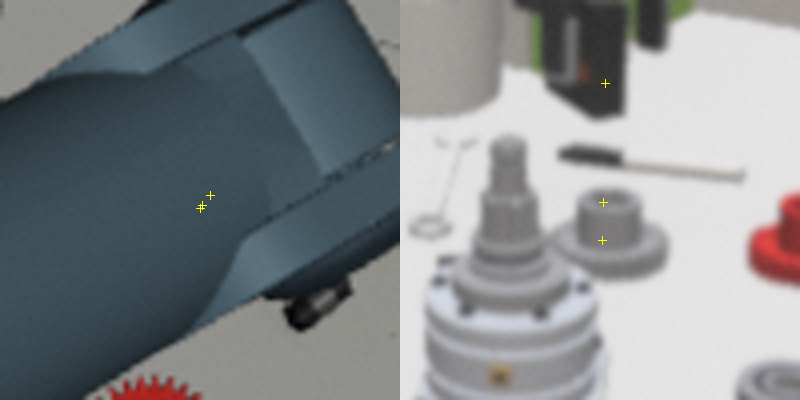

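The shaft stands seated in the gearhead at (508,140) to (508,250). The gear boss top is at (609,197), about 4 mm from under the TCP. I'll correct, go down and grip.

```bash
python3 -m inch '[{"dp":[-0.15,-0.4,2],"yaw":0},{"dp":[0,0,2.5],"yaw":0},{"dp":[0,0,2.5],"yaw":0},{"dp":[0,0,1.5],"yaw":0},{"dp":[0,0,0.8],"yaw":0},{"dp":[0,0,0.3],"yaw":0},{"dp":[0,0,0],"yaw":0}]'
python3 -m inch '[{"dp":[0,0,0],"yaw":0},{"dp":[0,0,0],"yaw":0},{"dp":[0,0,0],"yaw":0},{"dp":[0,0,0],"yaw":0},{"dp":[0,0,0],"yaw":0},{"dp":[0,0,0],"yaw":0}]' -1
```

```text
time_s: 13.1
eef_pos: [0.4021, -0.3435, 0.0218]
orientation: [0.425, 0.905, -0.0, 0.0]
wrist_force: [0.1, -0.3, 0.1]
finger_gap: 0.0769
time_s: 13.7
eef_pos: [0.4023, -0.3436, 0.0226]
orientation: [0.425, 0.905, 0.001, 0.001]
wrist_force: [-0.1, 1.3, 5.9]
finger_gap: 0.0373
```

```bash
python3 -m inch '[{"dp":[0,0,-2],"yaw":0},{"dp":[0,0,-3],"yaw":0},{"dp":[0,0,-4],"yaw":0},{"dp":[0,0,-4],"yaw":0},{"dp":[0,0,-3],"yaw":0},{"dp":[1,2,-1.5],"yaw":0},{"dp":[1.6,3.5,0],"yaw":0},{"dp":[1.7,4,0],"yaw":0}]'
python3 -m inch '[{"dp":[1.7,3.7,0],"yaw":0},{"dp":[1.2,2.6,0],"yaw":0},{"dp":[0.5,1.1,0],"yaw":0},{"dp":[0,0,0],"yaw":0},{"dp":[0,0,0],"yaw":0}]'
python3 - <<'E'
from h import *
a=snap("top","t6");b=snap("side","s6")
o=manip.get_obs();e=np.array(o["eef_pos"]);print(e,o["finger_gap"],o["wrist_force"],o["joint_pos"])
m=[]
t=np.linspace(0,6.28,60)
for im,c in((a,"top"),(b,"side")):
    u,v=np.int32(proj(c,[e[0],e[1],.16])[0])
    x=cv2.resize(im[v-40:v+40,u-40:u+40],None,fx=5,fy=5,interpolation=cv2.INTER_CUBIC)
    for z,r,q in((e[2]-.0226,.0375,e),(e[2]-.0226+.016,.0375,e),(.146,.006,(.483,-.1765)),(.084,.02,(.483,-.1765))):
        w=(proj(c,[[q[0]+r*np.cos(i),q[1]+r*np.sin(i),z] for i in t])-[u-40,v-40]+.5)*5
        cv2.polylines(x,[np.int32(w*8)],True,(255,255,0),1,cv2.LINE_AA,3)
    m.append(x)
cv2.imwrite("pics/j.png",np.hstack(m)[:,:,::-1])
E
```

```text
time_s: 14.5
eef_pos: [0.446, -0.2498, 0.1966]
orientation: [0.427, 0.904, 0.0, 0.0]
wrist_force: [0.2, -0.4, -3.9]
finger_gap: 0.0374
time_s: 15.0
eef_pos: [0.481, -0.1777, 0.196]
orientation: [0.426, 0.905, -0.001, -0.0]
wrist_force: [-0.7, -1.2, -5.0]
finger_gap: 0.0371
[ 0.48090585 -0.1786489   0.19624775] 0.0368659355072742 [ 0.67463344 -0.25130398 -3.86602915] [-0.63779118  0.25502065  1.04125934  1.99460067 -0.25541262  1.03110938
  1.21088224]
```

View pics/j.png

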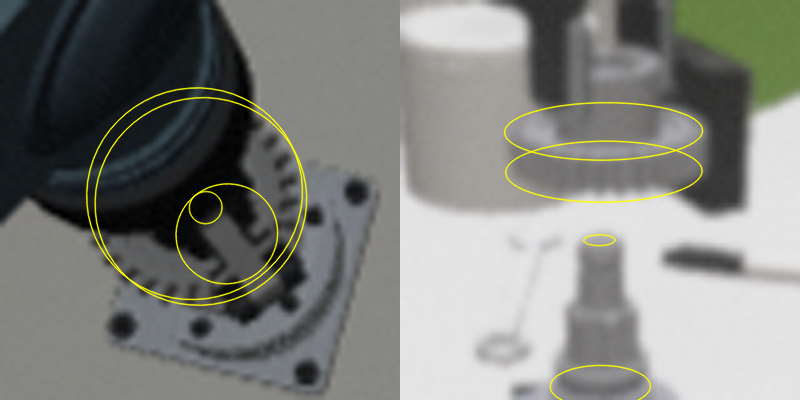

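The side crop shows the gear held level at (605,150) above the shaft tip at (600,240), with the overlays matching to about 1 px. I'll nudge it and lower over the clip end.

```bash
python3 -m inch '[{"dp":[0.1,0.35,0],"yaw":0},{"dp":[0,0,1.5],"yaw":0},{"dp":[0,0,1],"yaw":0},{"dp":[0,0,0.7],"yaw":0},{"dp":[0,0,0],"yaw":0}]'
python3 -m inch '[{"dp":[0,0,0.6],"yaw":0},{"dp":[0,0,0.5],"yaw":0},{"dp":[0,0,0],"yaw":0}]'
```

```text
time_s: 15.6
eef_pos: [0.4829, -0.1732, 0.1625]
orientation: [0.425, 0.905, -0.001, -0.002]
wrist_force: [-0.5, -0.3, -4.3]
finger_gap: 0.0378
time_s: 15.9
eef_pos: [0.4841, -0.1732, 0.1528]
orientation: [0.425, 0.905, -0.0, -0.0]
wrist_force: [0.0, -1.3, -4.9]
finger_gap: 0.037
```

```bash
python3 -m inch '[{"dp":[0,0,0.6],"yaw":0},{"dp":[0,0,0.4],"yaw":0},{"dp":[0,0,0.2],"yaw":0},{"dp":[0,0,0],"yaw":0}]'
```

```text
time_s: 16.3
eef_pos: [0.4842, -0.1732, 0.141]
orientation: [0.425, 0.905, -0.0, -0.0]
wrist_force: [0.5, -0.4, -4.4]
finger_gap: 0.0371
```

```bash
python3 -m inch '[{"dp":[0,0,0.2],"yaw":0},{"dp":[0,0,0.15],"yaw":0},{"dp":[0,0,0],"yaw":0}]'
```

```text
time_s: 16.6
eef_pos: [0.4852, -0.1738, 0.1403]
orientation: [0.425, 0.905, 0.001, -0.0]
wrist_force: [-5.1, 1.0, 11.8]
finger_gap: 0.0373
```

Contact on top of the splines at z=0.1403, as expected when unmeshed. I'll ease off to a light push and turn.

```bash
python3 -m inch '[{"dp":[0,0,-0.15],"yaw":0},{"dp":[0,0,0],"yaw":4},{"dp":[0,0,0],"yaw":4},{"dp":[0,0,0],"yaw":4},{"dp":[0,0,0],"yaw":4}]'
python3 -m inch '[{"dp":[0,0,0],"yaw":4},{"dp":[0,0,0],"yaw":4},{"dp":[0,0,0],"yaw":4},{"dp":[0,0,0],"yaw":4}]'
```

```text
time_s: 17.1
eef_pos: [0.4859, -0.1743, 0.1404]
orientation: [0.548, 0.836, 0.0, 0.002]
wrist_force: [0.4, -2.1, 0.1]
finger_gap: 0.0371
time_s: 17.5
eef_pos: [0.4857, -0.1748, 0.1406]
orientation: [0.659, 0.752, 0.0, 0.002]
wrist_force: [-0.0, -1.8, 1.4]
finger_gap: 0.0375
```

```bash
python3 -m inch '[{"dp":[0,0,0.05],"yaw":4},{"dp":[0,0,0],"yaw":4},{"dp":[0,0,0],"yaw":4},{"dp":[0,0,0],"yaw":4}]'
python3 -m inch '[{"dp":[0,0,0],"yaw":4},{"dp":[0,0,0],"yaw":4},{"dp":[0,0,0],"yaw":4},{"dp":[0,0,0],"yaw":4}]'
```

```text
time_s: 17.9
eef_pos: [0.4856, -0.1755, 0.1405]
orientation: [0.757, 0.653, -0.0, 0.002]
wrist_force: [-2.3, -3.2, 4.2]
finger_gap: 0.0373
time_s: 18.3
eef_pos: [0.4846, -0.1753, 0.1404]
orientation: [0.841, 0.541, -0.0, 0.001]
wrist_force: [-3.2, -2.4, 5.0]
finger_gap: 0.0371
```

64° turned with no drop, so the gear is probably off-centre by more than the splines' play of about 1 mm. I'll lift 4 mm and find the centre by touching the clip end on each side.

```bash
cat > /dev/null; python3 -m inch '[{"dp":[0,0,-0.6],"yaw":0},{"dp":[0,0,0],"yaw":0}]'
python3 -m inch '[{"dp":[0.25,0,0],"yaw":0},{"dp":[0.25,0,0],"yaw":0},{"dp":[0,0,0],"yaw":0}]'
python3 -m inch '[{"dp":[-0.5,0,0],"yaw":0},{"dp":[-0.25,0,0],"yaw":0},{"dp":[-0.25,0,0],"yaw":0},{"dp":[0,0,0],"yaw":0}]'
python3 -m inch '[{"dp":[0.5,0,0],"yaw":0},{"dp":[0,0.25,0],"yaw":0},{"dp":[0,0.25,0],"yaw":0},{"dp":[0,0,0],"yaw":0}]'
python3 -m inch '[{"dp":[0,-0.5,0],"yaw":0},{"dp":[0,-0.25,0],"yaw":0},{"dp":[0,-0.25,0],"yaw":0},{"dp":[0,0,0],"yaw":0}]'
```

```text
time_s: 18.5
eef_pos: [0.4845, -0.1729, 0.1451]
orientation: [0.84, 0.543, 0.0, -0.0]
wrist_force: [-0.9, -0.4, -2.5]
finger_gap: 0.0367
time_s: 18.8
eef_pos: [0.4867, -0.1684, 0.1448]
orientation: [0.84, 0.543, -0.0, 0.0]
wrist_force: [-0.7, -1.1, -2.5]
finger_gap: 0.0374
time_s: 19.2
eef_pos: [0.4824, -0.1778, 0.1448]
orientation: [0.84, 0.542, 0.0, -0.0]
wrist_force: [0.2, -0.3, -4.5]
finger_gap: 0.0377
time_s: 19.6
eef_pos: [0.4891, -0.1753, 0.1448]
orientation: [0.84, 0.542, -0.0, -0.0]
wrist_force: [-0.7, 0.7, -4.2]
finger_gap: 0.0374
time_s: 20.0
eef_pos: [0.4803, -0.1714, 0.1452]
orientation: [0.84, 0.542, 0.001, 0.001]
wrist_force: [0.8, -1.6, -4.5]
finger_gap: 0.0372
```

```bash
python3 -m inch '[{"dp":[0,0.5,0],"yaw":0},{"dp":[0,0,0],"yaw":0},{"dp":[0,0,0],"yaw":0}]'
python3 - <<'E'
from h import *
b=snap("side","s7")
o=manip.get_obs();e=np.array(o["eef_pos"]);print(e,o["wrist_force"],o["joint_pos"][6])
m=[];t=np.linspace(0,6.28,60);c="side"
old=cv2.imread("pics/s6.png")[:,:,::-1]
for im in(old,b):
    u,v=np.int32(proj(c,[.483,-.1765,.13])[0])
    x=cv2.resize(im[v-40:v+40,u-40:u+40],None,fx=5,fy=5,interpolation=cv2.INTER_CUBIC)
    for z,r,q in((e[2]-.0226,.0375,e),(.146,.006,(.483,-.1765)),(.084,.02,(.483,-.1765))):
        w=(proj(c,[[q[0]+r*np.cos(i),q[1]+r*np.sin(i),z] for i in t])-[u-40,v-40]+.5)*5
        cv2.polylines(x,[np.int32(w*8)],True,(255,255,0),1,cv2.LINE_AA,3)
    m.append(x)
cv2.imwrite("pics/k.png",np.hstack(m)[:,:,::-1])
E
```

```text
time_s: 20.3
eef_pos: [0.4844, -0.1732, 0.1447]
orientation: [0.84, 0.542, -0.0, -0.0]
wrist_force: [0.2, -0.1, -3.4]
finger_gap: 0.0375
[ 0.4842862  -0.17324195  0.14467991] [-0.17156024 -0.61612247 -4.09116911] 0.36125475376488275
```

View pics/k.png

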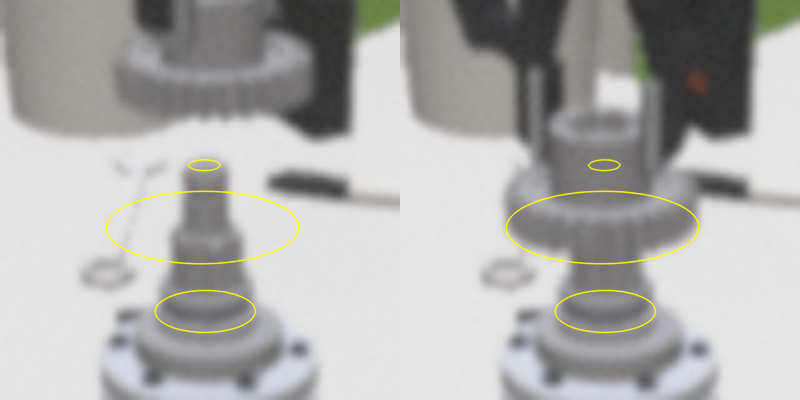

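The gear rides around the shaft with x well centred, at (603) against about (605). The loose shaft simply tilts with it, so a wider ±9 mm probe is needed to reach the hard stops.

```bash
python3 -m inch '[{"dp":[0.4,0,0],"yaw":0},{"dp":[0.4,0,0],"yaw":0},{"dp":[0.1,0,0],"yaw":0},{"dp":[0,0,0],"yaw":0}]'
python3 -m inch '[{"dp":[-0.9,0,0],"yaw":0},{"dp":[-0.4,0,0],"yaw":0},{"dp":[-0.4,0,0],"yaw":0},{"dp":[-0.1,0,0],"yaw":0},{"dp":[0,0,0],"yaw":0}]'
python3 -m inch '[{"dp":[0.9,0,0],"yaw":0},{"dp":[0,0.4,0],"yaw":0},{"dp":[0,0.4,0],"yaw":0},{"dp":[0,0.1,0],"yaw":0},{"dp":[0,0,0],"yaw":0}]'
python3 -m inch '[{"dp":[0,-0.9,0],"yaw":0},{"dp":[0,-0.4,0],"yaw":0},{"dp":[0,-0.4,0],"yaw":0},{"dp":[0,-0.1,0],"yaw":0},{"dp":[0,0,0],"yaw":0}]'
```

```text
time_s: 20.75
eef_pos: [0.488, -0.166, 0.1452]
orientation: [0.84, 0.542, -0.001, 0.001]
wrist_force: [-1.1, -4.1, -1.1]
finger_gap: 0.0369
time_s: 21.25
eef_pos: [0.4811, -0.1804, 0.1448]
orientation: [0.84, 0.542, 0.001, -0.001]
wrist_force: [0.3, 2.5, -3.2]
finger_gap: 0.0372
time_s: 21.75
eef_pos: [0.4919, -0.1772, 0.1445]
orientation: [0.84, 0.542, -0.001, -0.0]
wrist_force: [-3.4, 0.7, -3.3]
finger_gap: 0.0373
time_s: 22.25
eef_pos: [0.4775, -0.1698, 0.1457]
orientation: [0.84, 0.542, 0.001, 0.001]
wrist_force: [1.1, -1.3, -2.8]
finger_gap: 0.037
```

Forces are nearly symmetric about (0.484,-0.173), so the centring is good and the shaft must have turned along with the gear. I'll go to lift, turn and press steps so friction can't drag it.

```bash
python3 -m inch '[{"dp":[-0.05,0.85,0.2],"yaw":0},{"dp":[0,0,0],"yaw":0},{"dp":[0,0,0.5],"yaw":0},{"dp":[0,0,0],"yaw":0}]' | sed -n 2,4p
python3 -m inch '[{"dp":[0,0,-0.5],"yaw":0},{"dp":[0,0,0],"yaw":6},{"dp":[0,0,0.5],"yaw":0},{"dp":[0,0,0],"yaw":0}]'| sed -n 2,4p
python3 -m inch '[{"dp":[0,0,-0.5],"yaw":0},{"dp":[0,0,0],"yaw":6},{"dp":[0,0,0.5],"yaw":0},{"dp":[0,0,0],"yaw":0}]'| sed -n 2,4p
```

```text
eef_pos: [0.4844, -0.1738, 0.1401]
orientation: [0.84, 0.542, 0.0, -0.001]
wrist_force: [-5.0, 3.4, 15.2]
eef_pos: [0.4845, -0.1737, 0.1399]
orientation: [0.867, 0.498, 0.0, -0.001]
wrist_force: [-6.5, 2.6, 15.5]
eef_pos: [0.4845, -0.1736, 0.1397]
orientation: [0.892, 0.453, 0.0, -0.001]
wrist_force: [-4.2, 3.2, 14.3]
```

```bash
for i in 1; do :; done
python3 -m inch '[{"dp":[0,0,-0.5],"yaw":0},{"dp":[0,0,0],"yaw":6},{"dp":[0,0,0.5],"yaw":0},{"dp":[0,0,0],"yaw":0}]'| sed -n 2,4p
python3 -m inch '[{"dp":[0,0,-0.5],"yaw":0},{"dp":[0,0,0],"yaw":6},{"dp":[0,0,0.5],"yaw":0},{"dp":[0,0,0],"yaw":0}]'| sed -n 2,4p
python3 -m inch '[{"dp":[0,0,-0.5],"yaw":0},{"dp":[0,0,0],"yaw":6},{"dp":[0,0,0.5],"yaw":0},{"dp":[0,0,0],"yaw":0}]'| sed -n 2,4p
```

```text
eef_pos: [0.4842, -0.1735, 0.1396]
orientation: [0.914, 0.406, 0.0, -0.001]
wrist_force: [-5.3, 4.3, 14.9]
eef_pos: [0.4841, -0.1733, 0.1397]
orientation: [0.934, 0.358, 0.0, -0.001]
wrist_force: [-5.5, 4.2, 16.6]
eef_pos: [0.4842, -0.1734, 0.1399]
orientation: [0.951, 0.308, 0.0, -0.001]
wrist_force: [-5.8, 3.9, 17.4]
```

```bash
python3 -m inch '[{"dp":[0,0,-0.5],"yaw":0},{"dp":[0,0,0],"yaw":6},{"dp":[0,0,0.5],"yaw":0},{"dp":[0,0,0],"yaw":0}]'| sed -n 2,4p
python3 -m inch '[{"dp":[0,0,-0.5],"yaw":0},{"dp":[0,0,0],"yaw":6},{"dp":[0,0,0.5],"yaw":0},{"dp":[0,0,0],"yaw":0}]'| sed -n 2,4p
python3 -m inch '[{"dp":[0,0,-0.5],"yaw":0},{"dp":[0,0,0],"yaw":6},{"dp":[0,0,0.5],"yaw":0},{"dp":[0,0,0],"yaw":0}]'| sed -n 2,4p
```

```text
eef_pos: [0.4843, -0.1736, 0.14]
orientation: [0.966, 0.258, 0.0, -0.001]
wrist_force: [-5.8, 4.3, 17.5]
eef_pos: [0.4843, -0.1738, 0.14]
orientation: [0.978, 0.207, 0.0, -0.001]
wrist_force: [-5.8, 4.0, 17.4]
eef_pos: [0.4844, -0.1739, 0.1401]
orientation: [0.988, 0.156, 0.0, -0.001]
wrist_force: [-5.0, 4.2, 17.5]
```

Pressing depth dips slightly at +12 to +18° (z 0.1396, lower force), so the mesh angle is there and a small lateral offset is blocking it. I'll go back to +15° and shift sideways in a small pattern under the press.

```bash
python3 -m inch '[{"dp":[0,0,-0.5],"yaw":0},{"dp":[0,0,0],"yaw":-8.5},{"dp":[0,0,0],"yaw":-8.5},{"dp":[0,0,0],"yaw":-8},{"dp":[0,0,0],"yaw":-8},{"dp":[0,0,0],"yaw":0},{"dp":[0,0,0.5],"yaw":0},{"dp":[0,0,0],"yaw":0}]'| sed -n 2,4p
python3 -m inch '[{"dp":[0.1,0,0],"yaw":0},{"dp":[0.05,0,0],"yaw":0},{"dp":[0,0,0],"yaw":0}]'| sed -n 2,4p
python3 -m inch '[{"dp":[-0.15,0.1,0],"yaw":0},{"dp":[0,0.05,0],"yaw":0},{"dp":[0,0,0],"yaw":0}]'| sed -n 2,4p
python3 -m inch '[{"dp":[-0.1,-0.1,0],"yaw":0},{"dp":[-0.05,-0.05,0],"yaw":0},{"dp":[0,0,0],"yaw":0}]'| sed -n 2,4p
python3 -m inch '[{"dp":[0.1,-0.1,0],"yaw":0},{"dp":[0.05,-0.05,0],"yaw":0},{"dp":[0,0,0],"yaw":0}]'| sed -n 2,4p
```

```text
eef_pos: [0.4844, -0.1735, 0.1397]
orientation: [0.904, 0.427, 0.0, -0.001]
wrist_force: [-4.4, 3.1, 13.6]
eef_pos: [0.4846, -0.1732, 0.1397]
orientation: [0.904, 0.427, -0.0, -0.0]
wrist_force: [-5.9, 2.0, 14.6]
eef_pos: [0.4848, -0.1738, 0.1397]
orientation: [0.904, 0.427, -0.0, -0.002]
wrist_force: [-6.8, 5.5, 16.2]
eef_pos: [0.4843, -0.1737, 0.1398]
orientation: [0.904, 0.428, 0.001, -0.001]
wrist_force: [-3.2, 4.2, 13.9]
eef_pos: [0.4841, -0.1732, 0.1398]
orientation: [0.904, 0.427, 0.001, 0.001]
wrist_force: [-3.2, 1.6, 11.2]
```

Pressed moves just stick. The jaw-centred axis at the shaft's release gives a firm constraint, and the gear now looks about 2.5 mm off that line. I'll turn back 60° (the equivalent mesh angle, with the jaws near their original axis), then re-aim with the gear lifted.

```bash
python3 -m inch '[{"dp":[0,0,-0.5],"yaw":0},{"dp":[0,0,0],"yaw":-8.57},{"dp":[0,0,0],"yaw":-8.57},{"dp":[0,0,0],"yaw":-8.57},{"dp":[0,0,0],"yaw":-8.57},{"dp":[0,0,0],"yaw":-8.57},{"dp":[0,0,0],"yaw":-8.57},{"dp":[0,0,0],"yaw":-8.57}]'
python3 -m inch '[{"dp":[0,0,0],"yaw":0}]'
```

```text
time_s: 28.65
eef_pos: [0.4821, -0.1727, 0.1421]
orientation: [0.567, 0.824, -0.001, -0.0]
wrist_force: [0.5, -1.4, -4.7]
finger_gap: 0.0371
time_s: 28.75
eef_pos: [0.4823, -0.1725, 0.1423]
orientation: [0.569, 0.822, 0.0, -0.0]
wrist_force: [0.1, -1.1, -3.9]
finger_gap: 0.0375
```

```bash
python3 -m inch '[{"dp":[-0.35,-0.05,0],"yaw":0},{"dp":[0,0,0],"yaw":0},{"dp":[0,0,0.5],"yaw":0},{"dp":[0,0,0],"yaw":0}]'| sed -n 1,4p
python3 -m inch '[{"dp":[0,0,-0.5],"yaw":0},{"dp":[0.2,0,0],"yaw":0},{"dp":[0,0,0.5],"yaw":0},{"dp":[0,0,0],"yaw":0}]'| sed -n 1,4p
```

```text
time_s: 29.15
eef_pos: [0.4829, -0.1756, 0.137]
orientation: [0.569, 0.822, -0.0, -0.001]
wrist_force: [0.3, 0.1, -3.7]
time_s: 29.55
eef_pos: [0.4828, -0.174, 0.1375]
orientation: [0.569, 0.823, -0.0, 0.0]
wrist_force: [0.1, -1.1, -3.3]
```

It dropped to 0.137 with no contact force: meshed. Sliding down to the washer.

```bash
python3 -m inch '[{"dp":[-0.1,0,0.3],"yaw":0},{"dp":[0,0,0.4],"yaw":0},{"dp":[0,0,0.4],"yaw":0},{"dp":[0,0,0],"yaw":0}]'
python3 -m inch '[{"dp":[0,0,0.4],"yaw":0},{"dp":[0,0,0.3],"yaw":0},{"dp":[0,0,0],"yaw":0}]'
```

```text
time_s: 29.95
eef_pos: [0.4826, -0.1748, 0.126]
orientation: [0.569, 0.822, -0.0, -0.001]
wrist_force: [1.1, -0.4, -3.8]
finger_gap: 0.0374
time_s: 30.25
eef_pos: [0.4826, -0.1748, 0.1193]
orientation: [0.569, 0.822, -0.0, -0.001]
wrist_force: [0.2, 0.1, -3.6]
finger_gap: 0.0374
```

Just above the washer with no binding. Now pressing.

```bash
python3 -m inch '[{"dp":[0,0,0.3],"yaw":0},{"dp":[0,0,0.3],"yaw":0},{"dp":[0,0,0.2],"yaw":0},{"dp":[0,0,0],"yaw":0}]'
python3 -m inch '[{"dp":[0,0,0.2],"yaw":0},{"dp":[0,0,0.2],"yaw":0},{"dp":[0,0,0],"yaw":0},{"dp":[0,0,0],"yaw":0}]'
```

```text
time_s: 30.65
eef_pos: [0.4834, -0.1753, 0.1131]
orientation: [0.569, 0.822, 0.001, -0.0]
wrist_force: [-4.4, 1.5, 9.5]
finger_gap: 0.0371
time_s: 31.05
eef_pos: [0.4838, -0.1758, 0.1121]
orientation: [0.569, 0.822, 0.002, -0.001]
wrist_force: [-10.4, 4.7, 31.0]
finger_gap: 0.0374
```

It has bottomed out: z=0.1121 against about 0.1123 expected, and force jumped to 31 N. One check picture before handing in.

```bash
python3 -m inch '[{"dp":[0,0,0],"yaw":0},{"dp":[0,0,0],"yaw":0},{"dp":[0,0,0],"yaw":0}]'
python3 - <<'E'
from h import *
b=snap("side","s8");o=manip.get_obs();print(o["eef_pos"],o["wrist_force"])
u,v=np.int32(proj("side",[.483,-.1765,.11])[0])
cv2.imwrite("pics/l.png",cv2.resize(b[v-40:v+40,u-40:u+40],None,fx=6,fy=6,interpolation=cv2.INTER_CUBIC)[:,:,::-1])
E
```

```text
time_s: 31.35
eef_pos: [0.4838, -0.1758, 0.1121]
orientation: [0.569, 0.822, 0.002, -0.001]
wrist_force: [-10.6, 5.1, 29.7]
finger_gap: 0.0375
[ 0.4837984  -0.17580003  0.11215179] [-10.72997272   5.31058313  29.47810952]
```

View pics/l.png

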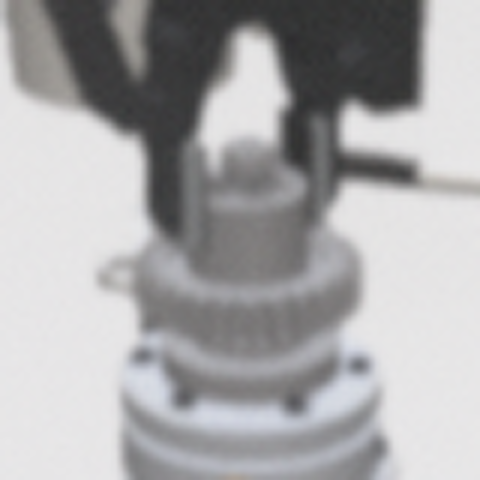

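The gear sits low on the shaft at (250,290), and the clip end stands clear above the boss at (248,155). The grip and push are steady, so I'm handing in.

```bash
python3 -c "
from cell import manip
print(manip.job_done()); o=manip.get_obs(); print(o['time_s'],o['eef_pos'],o['wrist_force'],o['finger_gap'])"
```

```text
the job is handed in; nothing more can be done
None
the job is handed in; nothing more can be done
```

The job is handed in at about 31 s of the 53 s allowed. The shaft stands in the bore and the gear is meshed on it. The arm is still gripping the gear and holding it pressed down.

- **Shaft:** its collar came to rest on the rim at the height I predicted, with about 22 N.
- **Gear:** my first turning searches did not mesh because the gear was about 2–3 mm off-centre. After re-aiming and turning back 60°, it dropped onto the splines with no contact force and slid freely to the washer.
- **Spring:** it started to push back at about the washer height. It bottomed at TCP z = 0.1121 m, against about 0.1123 m expected, and the push held steady at about 30 N for 0.3 s with no slip in the grip.
- **Last picture:** the clip end stands clear above the boss. The groove itself is too small to see at that resolution.

**Failed or disagreed:**
- The first shaft grip was off-centre and had to be redone.
- The two cameras disagreed by 3–10 mm in places.
- The finger opening read about 2.6 mm less than the true part widths on both parts.
- I viewed 12 pictures, two over the budget of 10.
- I did not re-measure the bystander objects at the end, though no move was aimed near them.

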